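# Load the bench reader's sprung cartridge tray

## Robot

A 7-joint arm with a two-finger parallel gripper is mounted at the origin on the work surface. World frame = base frame: x ahead of the robot, y to its left, z up, the work surface at z = 0. Lengths are in m, angles in rad, forces in N, time in s.
With the tool pointing down it reaches from about 0.4 to 0.9 m from the base axis. Payload 5.5 kg.
Tool frame: the origin (TCP) lies at the very end of the fingers, on their centre line; the grasp point (between the pads) lies 19 mm behind it; z points along the fingers, y is the line along which they close (so a half turn about z gives the same grasp; the last joint's range is limited). The gripper opens to 85 mm and grips with 20 to 120 N. Pads are 22 mm wide; open, the fingers measure 114 mm over their backs; the gripper's body (76 mm by 85 mm) begins 54 mm behind the grasp point. The pads swing forward as they close: fully open they stand 13 mm farther back than shut.
Start: joints at [-0.9, 0.501, -0.427, 1.55, 0.221, 1.138, -0.21], TCP at [0.258, 0.597, 0.198] pointing down, gripper open.
Joint ranges: [-2.88, 2.88], [-0.31, 2.03], [-1.54, 1.56], [0.2, 2.42], [-1.41, 4.55], [0.19, 2.02], [-2.57, 2.57]. Speed limits (rad/s): [2.57, 2.57, 3.14, 3.14, 3.14, 3.14, 3.14].

## Interface

Orientations are given as a rotation vector (axis times angle).
In Python, from station import bot gives the robot as it stands. The module is installed in compiled form; this text tells all that it offers. Calls block until the motion is done:
- bot.goto(position, orientation): joint-space move of the TCP to a pose.
- bot.servo_line(position, rot=None, velocity=0.15, max_force=None): straight line of the TCP; rot=None keeps the orientation; velocity is the mean speed in m/s. With max_force (N) it stops when the force on the tool has changed by that much, and returns True; else False.
- bot.set_joints(angles): joint-space move.
- bot.grip(opening, strength=None): finger opening in m; strength is the grip in N (None keeps the last); returns when the fingers have stopped.
- bot.pause(seconds).
- bot.inverse_kinematics(position, orientation): joint angles nearest the present ones, or None.
- bot.get_state(): the state.
- bot.get_image(name): name is "scene" or "top" or "wrist"; returns a dict with "image" (384x512x3 uint8, red, green, blue), "mtx" (3x3 intrinsics, pixels), "dist_coeffs" ([k1, k2, p1, p2, k3] as OpenCV has them; the pictures are not rectified), "extrinsics" (4x4, takes a point from camera to world coordinates). Camera axes: x right, y up, looking along -z (the intrinsics and any distortion apply to the point x, -y, -z); pixel columns grow to the right and rows downward; lengths in m; the calibration is good to about 2 mm. A picture is of the moment at which its call begins. There is no depth.
A pose or a line that the arm cannot do raises bot.Unreachable and nothing moves.
- bot.job_done(): hands the job in; it is judged then, once.
Trained networks look in a picture, given as the dict that the camera call returned (one of the last four; its "shot" number tells which), for a name from the list of things; names that differ only in an ending like _2 or _b are one class to them, and where a whole thing is asked for, a point or a joint stands for the part that bears it (a point fixed in the world has none). Each returns a list of dicts, best first, with "score" (0 to 1); they miss things now and then, are a little off and sometimes report something else, mostly with a low value. They report only what shows in the picture. A call takes as long as a camera call.
- bot.outline_of(picture, query): "region" (384x512 bool, what is visible of it) and "pixel" ([row, column] in pixels, amid what is visible of it).
The state is a dict: "time_s": time; "qpos": joint angles; "qvel": joint speeds; "joint_torque": joint torques, N m; "position": TCP position; "ee_rot": TCP orientation; "ft_force": force on the tool from outside, world axes, zero at the start; "moment": the same for the moment, N m; "width": finger opening in m; "finger_force": force on a finger pad.
Only numpy, scipy, OpenCV 4.12 (cv2) and the standard library are available. Lean on these libraries where they do the work, as an engineer would, in place of code of your own. Each camera call takes 0.05 s, during which the arm holds its last target. There are 200 camera calls.

## Task

Press the reader's round release button so that its cartridge tray pops out, set the loose cartridge gently down into the tray's pocket and let go of it, then gently push the tray back into the reader until it clicks and stays shut. Do not force the button or the tray (never more than 20 N on either), and leave the other things on the bench where they are.

Things in the scene. Friction and masses are not known exactly. Their poses are not given: they have to be found in the camera images.
- reader: White bench-top reader, 180 mm deep (its x), 220 wide (y), 82 high; sloped screen (25 mm higher) at the roof's rear. Origin under its centre; its front faces its -x, 90 mm off; the tray slides out along -x, opening's top 71 mm above the bench. Pushed back (its +x) by over 7 N it slips on its feet, 2 to 16 mm (differs each time), then holds firm.
- release_top (a point): Top centre of the plain round button, 30 mm across, 12 mm proud of its collar on the reader's roof, left of the tray seen from the robot; 98 mm above the bench when up. Pressed straight down it travels 10 mm against a spring: 1.5 N at first, about 5 N half-way, 8 N at the hard bottom; by 6 mm down it has freed the tray. It springs back when let go.
- release (a joint): How far the button is down, m: 0 up, 0.010 fully down. Pushing the tray home also dips the button; it jumps back up at the click.
- tray (a joint): How far the tray is out of the reader, m: 0.085 popped out, at its stop; 0 shut and latched. A spring drives it out: 5 N shut, 3 N out. Going in, the catch takes up to 12 N near the end; the click, with a drop to 5 N, comes at about 0 to -0.001; beyond -0.0015 a buffer adds 10 N per mm. Without a click it springs out again.
- tray_front (a point): Centre of the outer face of the tray's flat grey front panel, 104 mm wide (y), 58 high (10 to 68 mm above the bench), 10 thick. It stands 12 mm before the reader's front when the tray joint is 0. Axes as the reader's: push along +x.
- tray_pocket (a point): Centre of the floor of the tray's rectangular pocket, 14 mm above the bench; inside 70 mm long (reader x) by 46 wide (y), open above, rims 12 mm high, the front panel close before it. Axes as the reader's. Tray out, its centre is 50 mm in front of the reader's front face.
- cartridge_mid (a point): Centre of the loose cartridge (25 mm above its underside): white block 64 mm long (its x), 40 wide (y), 50 high, black top inset with four round wells; 0.10 to 0.20 kg; upright on the bench left or right of the reader. It fits the pocket upright, long side along the reader's x, either way round, 3 mm play each side.
- jar: Glass jar with a dark lid, 64 mm across, 85 mm high, standing on the bench; origin at the centre of its underside. Leave it alone.
- amber: Amber glass bottle, 72 mm across, 150 mm high; origin at the centre of its underside. Leave it alone.
- tipbox: Closed blue plastic box, 120 x 85 mm, 60 mm high; origin at the centre of its underside. Leave it alone.

How it is judged:
On the way, in this order (a step that is already met when the one before it is completed fails the run):
1. the tray has popped out (value of joint tray above 0.075 m), for 0.2 s.
2. the cartridge stands seated in the pocket of the open tray, let go (value of joint tray above 0.06 m and x of cartridge_mid in the frame of tray_pocket between -0.005 and 0.005 m and y of cartridge_mid in the frame of tray_pocket between -0.005 and 0.005 m and z of cartridge_mid in the frame of tray_pocket below 0.029 m and angle between cartridge_mid's own z axis and vertical below 0.12 rad and contact force between the fingers and cartridge below 0.1 N), for 0.2 s.
At the end, for the whole second after the job is handed in: The tray is shut and held by its latch (tray joint between -4 and 6 mm, at rest) with nothing pushing it, and the cartridge stands upright (within 0.12 rad) in the pocket: its centre within 5 mm of the pocket's centre along x and y and no more than 29 mm above the pocket floor (value of joint tray between -0.004 and 0.006 m and velocity of joint tray between -0.01 and 0.01 m/s and x of cartridge_mid in the frame of tray_pocket between -0.005 and 0.005 m and y of cartridge_mid in the frame of tray_pocket between -0.005 and 0.005 m and z of cartridge_mid in the frame of tray_pocket below 0.029 m and angle between cartridge_mid's own z axis and vertical below 0.12 rad); the robot touches nothing.
It fails at once if the tray is pushed with more than 20 N (contact force between any of the arm, the fingers and tray above 20 N).
It fails at once if the release button is pressed with more than 20 N (contact force between any of the arm, the fingers and release above 20 N).
It fails at once if the cartridge is pressed or dropped hard (over 40 N) into the tray (contact force between cartridge and tray above 40 N).
It fails at once if the jar, the amber bottle or the blue box is shifted more than 20 mm or tipped (distance of any of jar, amber, tipbox from where it was at the start of the episode above 0.02 m or angle between any of jar, amber, tipbox's own z axis and vertical above 0.3 rad).
It also fails if it takes over 67 s, if anything falls off the work surface, if the arm or the gripper's body presses on something with over 40 N, if the wrist force passes 120 N, or if a joint passes its speed limit or range.

## Working session

There is one attempt and no reset: what is moved stays moved. The work goes in short steps, each a Python script; the robot and the scene stay as the last script left them, time stands still between calls to the robot, and variables do not carry over. Pictures are saved under pics/ and viewed, at most 10 in all, crops included, and the job is handed in when it is done.

```bash
mkdir -p pics; cat > h.py <<'E'
import numpy as np, cv2
from station import bot
from scipy.spatial.transform import Rotation as R
def ray(p,rc):
    u=cv2.undistortPoints(np.array([[[rc[1],rc[0]]]],float),np.array(p["mtx"],float),np.array(p["dist_coeffs"],float))[0,0]
    E=np.array(p["extrinsics"]); return E[:3,3],E[:3,:3]@np.array([u[0],-u[1],-1.])
def at_z(p,rc,z):
    o,d=ray(p,rc); return o+d*(z-o[2])/d[2]
def proj(p,P):
    E=np.array(p["extrinsics"]); c=(np.atleast_2d(P)-E[:3,3])@E[:3,:3]; c=c*[1,-1,-1]
    q,_=cv2.projectPoints(c.reshape(-1,1,3),np.zeros(3),np.zeros(3),np.array(p["mtx"],float),np.array(p["dist_coeffs"],float))
    return q[:,0,::-1]
def save(p,n,s=1.5): cv2.imwrite(f"pics/{n}.png",cv2.resize(p["image"][:,:,::-1],None,fx=s,fy=s))
def down(a):  # tool down, tool x axis at yaw a; y closes
    return (R.from_euler('z',a)*R.from_euler('x',np.pi)).as_rotvec()
E
python3 - <<'E'
from h import *
print({k:np.round(v,3) for k,v in bot.get_state().items()})
for n in ("scene","top"):
    p=bot.get_image(n); save(p,n); print(n,np.round(p["extrinsics"],3).tolist())
    for q in ("reader","release_top","tray_front","cartridge_mid","jar","amber","tipbox"):
        for r in bot.outline_of(p,q)[:2]:
            m=r["region"].astype(np.uint8); c=max(cv2.findContours(m,0,2)[0],key=cv2.contourArea)
            print(q,round(r["score"],2),np.round(r["pixel"]),m.sum(),cv2.minAreaRect(c), np.round(at_z(p,r["pixel"],0.05),3))
E
```

```text
{'time_s': np.float64(0.0), 'qpos': array([-0.9  ,  0.502, -0.427,  1.551,  0.221,  1.138, -0.21 ]), 'qvel': array([ 0.001, -0.   , -0.001,  0.001,  0.002, -0.002,  0.   ]), 'joint_torque': array([ 0.0000e+00, -5.6953e+01, -5.8160e+00, -2.8095e+01,  1.1000e-02,
        1.2000e-02,  0.0000e+00]), 'position': array([0.258, 0.596, 0.197]), 'ee_rot': array([-6.360e-01, -3.076e+00,  3.000e-03]), 'ft_force': array([-0.003, -0.663,  0.139]), 'moment': array([ 0.021, -0.019, -0.006]), 'finger_force': np.float64(0.0), 'width': np.float64(0.086)}
scene [[0.532, -0.547, 0.646, 1.425], [0.846, 0.354, -0.397, -0.525], [-0.011, 0.758, 0.652, 0.933], [0.0, 0.0, 0.0, 1.0]]
reader 0.6 [223. 277.] 5084 ((280.52252197265625, 221.6473846435547), (67.53196716308594, 91.0896224975586), 60.75117111206055) [ 0.687 -0.     0.05 ]
cartridge_mid 0.65 [216. 158.] 367 ((160.50001525878906, 215.00003051757812), (24.59674644470215, 16.099689483642578), 63.43495178222656) [ 0.469 -0.281  0.05 ]
jar 0.89 [157. 309.] 446 ((309.0, 155.5), (27.0, 18.0), 90.0) [0.478 0.275 0.05 ]
amber 0.91 [182. 376.] 922 ((373.5588378
[... 508 characters left out ...]
0, 0.0, 0.0, 1.0]]
release_top 0.5 [177. 220.] 73 ((219.0, 176.5), (9.0, 8.0), 90.0) [0.643 0.08  0.05 ]
tray_front 0.7 [195. 251.] 233 ((254.0, 195.0), (8.0, 32.0), 90.0) [ 0.587 -0.012  0.05 ]
cartridge_mid 0.75 [242. 336.] 368 ((337.43853759765625, 240.8238067626953), (22.724470138549805, 16.29643440246582), 84.80557250976562) [ 0.438 -0.258  0.05 ]
jar 0.89 [240. 147.] 443 ((149.0, 240.5), (21.0, 24.0), 90.0) [0.46  0.297 0.05 ]
amber 0.62 [157. 130.] 657 ((129.5, 158.0), (33.23401641845703, 23.33452033996582), 45.0) [0.715 0.356 0.05 ]
tipbox 0.95 [170. 370.] 1285 ((369.9674072265625, 168.36827087402344), (40.557167053222656, 32.52024841308594), 64.79888153076172) [ 0.655 -0.379  0.05 ]
```

View pics/top.png

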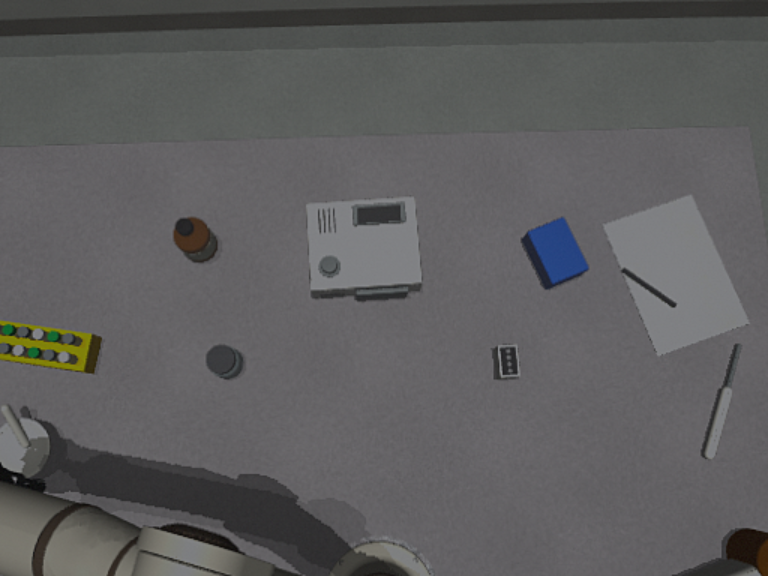

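View pics/scene.png

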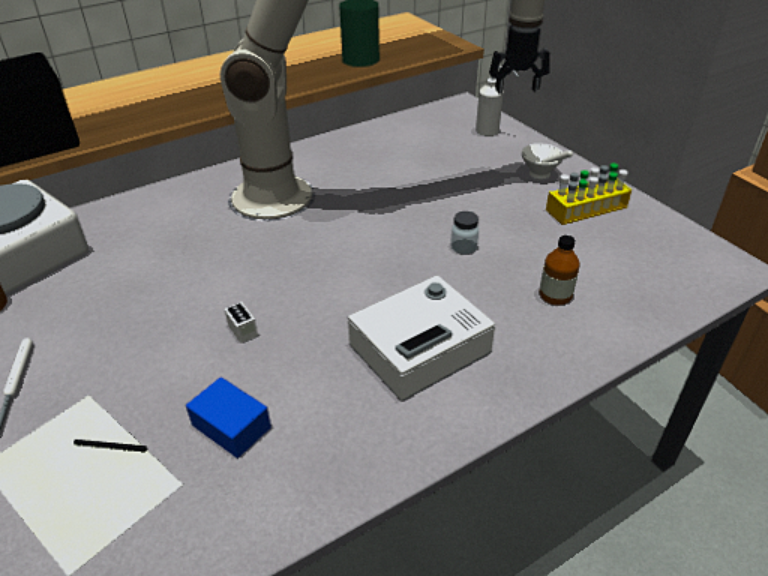

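The top view shows the reader at about (350,245) with its button at (329,265), the tray front at (380,293) and the cartridge at (508,361), all in the enlarged picture. The scene view agrees with this. Next I move over the button for a closer look.

```bash
python3 - <<'E'
from h import *
p=bot.get_image("top")
b=at_z(p,bot.outline_of(p,"release_top")[0]["pixel"],.098); print("btn",b)
bot.goto([b[0]-.06,b[1]-.03,.33],down(np.pi)); bot.grip(0.0)
s=bot.get_state(); print(s["time_s"],s["position"],s["qpos"])
p=bot.get_image("wrist"); save(p,"w1"); print(np.round(p["extrinsics"],3).tolist())
for q,z in (("release_top",.098),("tray_front",.068),("reader",.082)):
    for r in bot.outline_of(p,q)[:2]:
        m=r["region"].astype(np.uint8); c=max(cv2.findContours(m,0,2)[0],key=cv2.contourArea)
        x=cv2.boxPoints(cv2.minAreaRect(c))
        print(q,round(r["score"],2),np.round(r["pixel"]),m.sum(),np.round(at_z(p,r["pixel"],z),4),[np.round(at_z(p,k[::-1],z)[:2],3).tolist() for k in x])
E
```

```text
btn [ 0.43213662 -0.25497335  0.098     ]
4.8167 [ 0.3721249  -0.28501128  0.33002095] [-0.17958616  0.01501289  0.79399337  1.83942681 -0.01115411  1.29161009
  2.18817042]
[[0.0, -0.958, -0.288, 0.299], [1.0, -0.0, 0.001, -0.285], [-0.001, -0.288, 0.958, 0.507], [0.0, 0.0, 0.0, 1.0]]
release_top 0.75 [312. 460.] 250 [0.6301 0.0754 0.098 ] [[0.63, 0.053], [0.606, 0.069], [0.631, 0.096], [0.656, 0.08]]
tray_front 0.77 [276. 392.] 1419 [ 0.5724 -0.042   0.068 ] [[0.551, -0.099], [0.547, 0.018], [0.601, 0.03], [0.603, -0.091]]
reader 0.86 [290. 424.] 7017 [0.5931 0.0107 0.082 ] [[0.579, -0.14], [0.465, -0.099], [0.59, 0.146], [0.728, 0.12]]
```

View pics/w1.png

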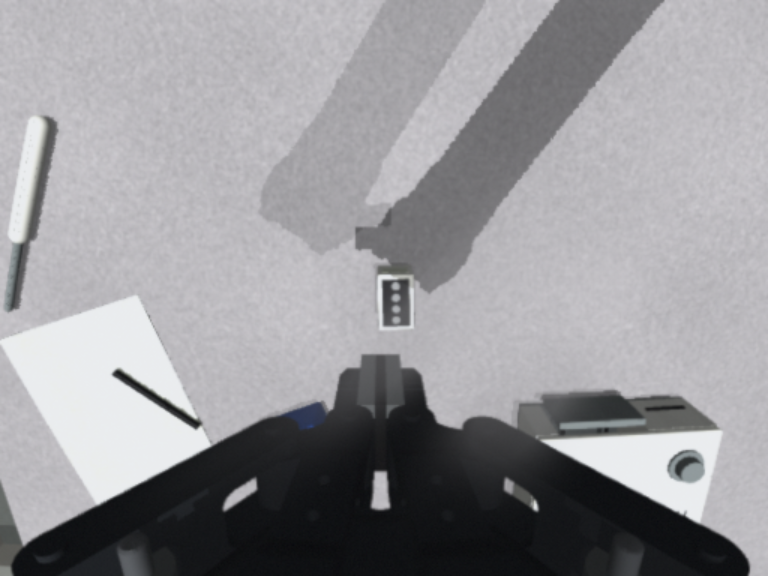

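The wrist picture shows the cartridge at (396,300), the reader at lower right and its button at (687,466). The first "button" in the top view was the cartridge, and the robot has moved nothing so far. I now look from above the reader.

```bash
python3 - <<'E'
from h import *
p=bot.get_image("wrist")
print("cart",[(r["score"],np.round(at_z(p,r["pixel"],.05),4)) for r in bot.outline_of(p,"cartridge_mid")])
bot.goto([.585,.03,.34],down(np.pi))
s=bot.get_state(); print(s["time_s"],s["position"],s["qpos"])
p=bot.get_image("wrist"); save(p,"w2"); np.save("w2.npy",p,allow_pickle=True)
for q,z in (("release_top",.098),("tray_front",.068),("reader",.082)):
    for r in bot.outline_of(p,q)[:2]:
        m=r["region"].astype(np.uint8); c=max(cv2.findContours(m,0,2)[0],key=cv2.contourArea)
        x=cv2.boxPoints(cv2.minAreaRect(c))
        print(q,round(r["score"],2),np.round(r["pixel"]),m.sum(),np.round(at_z(p,r["pixel"],z),4),[np.round(at_z(p,k[::-1],z)[:2],3).tolist() for k in x])
E
```

```text
cart [(0.81, array([ 0.4351, -0.2709,  0.05  ]))]
6.5333 [0.5847882  0.02766011 0.34034833] [-0.51692221  0.27200159  0.53372231  1.55633246 -0.13967333  1.35129542
  1.59884307]
release_top 0.73 [205. 238.] 14139 [0.6495 0.003  0.098 ] [[0.571, -0.095], [0.566, 0.114], [0.761, 0.13], [0.768, -0.107]]
release_top 0.68 [70. 69.] 1829 [ 0.454  -0.2247  0.098 ] [[0.422, -0.256], [0.416, -0.198], [0.481, -0.195], [0.489, -0.255]]
tray_front 0.97 [159. 220.] 864 [ 0.5833 -0.024   0.068 ] [[0.574, -0.073], [0.571, 0.028], [0.596, 0.029], [0.6, -0.074]]
reader 0.7 [205. 238.] 14054 [0.6536 0.0022 0.082 ] [[0.573, -0.1], [0.566, 0.114], [0.768, 0.133], [0.778, -0.11]]
reader 0.29 [159. 223.] 858 [ 0.5815 -0.0191  0.082 ] [[0.574, -0.07], [0.57, 0.028], [0.592, 0.029], [0.596, -0.071]]
```

View pics/w2.png

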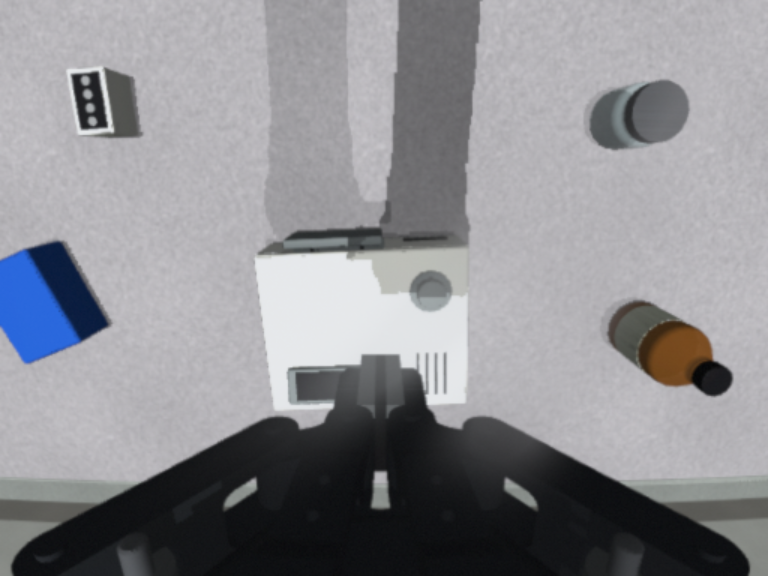

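```bash
python3 - <<'E'
from h import *
from scipy.optimize import least_squares
p=np.load("w2.npy",allow_pickle=True).item()
px=np.array([[257,256],[247,468],[402,466],[409,275]])/1.5  # row,col : -y front, +y front, +y rear, -y rear
C=np.array([[-.09,-.11],[-.09,.11],[.09,.11],[.09,-.11]])
W=np.array([at_z(p,k,.082)[:2] for k in px])
T=lambda v:C@R.from_euler('z',v[2]).as_matrix()[:2,:2].T+v[:2]
f=least_squares(lambda v:(T(v)-W).ravel(),[.67,0,0]); print("reader",f.x,"res mm",np.round(f.fun*1e3,1))
np.save("reader.npy",f.x)
b=at_z(p,(291/1.5,431.5/1.5),.098); print("btn",b)
bot.goto([b[0],b[1],.14],down(np.pi)); bot.pause(.3)
s=bot.get_state(); print(s["position"]-b,s["ft_force"])
e=s["position"][:2]-b[:2]
f=bot.servo_line([b[0]-e[0],b[1]-e[1],.0895],velocity=.04,max_force=9)
s=bot.get_state(); print(f,s["position"],s["ft_force"],s["time_s"])
bot.pause(.15); bot.servo_line([b[0],b[1],.15],velocity=.2)
bot.servo_line([b[0]-.08,b[1]-.06,.33],velocity=.3)
p=bot.get_image("wrist"); save(p,"w3"); np.save("w3.npy",p,allow_pickle=True)
for r in bot.outline_of(p,"tray_front")[:1]: print(r["score"],r["pixel"],at_z(p,r["pixel"],.06))
print(bot.get_state()["time_s"],bot.get_state()["position"])
E
```

```text
reader [0.68314285 0.01197092 0.04145205] res mm [-1.9 -2.2 -1.4  1.9  1.4  1.5  1.8 -1.1]
btn [0.63166571 0.07876655 0.098     ]
[ 8.68406321e-04 -9.77073701e-05  4.36577149e-02] [0.45827109 0.16682338 0.59060003]
False [0.63106858 0.07888372 0.08984875] [ 0.97624835 -0.66517814 -0.55573383] 9.3
10.8333 [0.55080448 0.01985003 0.32731749]
```

View pics/w3.png

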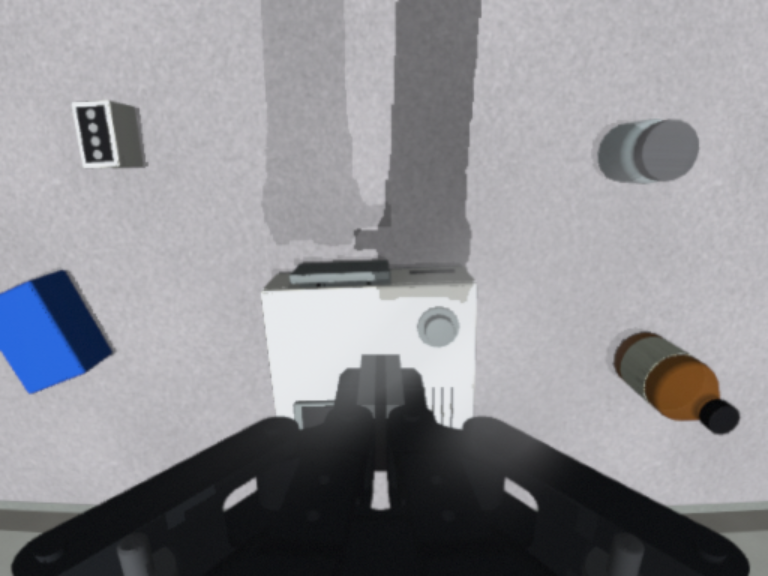

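The tray is still shut. The button cap is at (440,329) and the descent met no force. I recheck the button's position and press again, guided by force and logging the readings.

```bash
python3 - <<'E'
from h import *
p=np.load("w3.npy",allow_pickle=True).item()
b=at_z(p,(329/1.5,440/1.5),.098); print("btn",b)
b=(b+[.6317,.0788,.098])/2
bot.goto([b[0],b[1],.12],down(np.pi)); bot.pause(.3)
s=bot.get_state(); print(s["position"],s["ft_force"],s["width"]); e=s["position"][:2]-b[:2]
for z in (.097,.093,.090,.088,.0865,.085):
    f=bot.servo_line([b[0]-e[0],b[1]-e[1],z],velocity=.03,max_force=8)
    s=bot.get_state(); print(z,f,np.round(s["position"],4),np.round(s["ft_force"],2),s["time_s"])
    if f or s["ft_force"][2]>7: break
p=bot.get_image("scene"); cv2.imwrite("pics/s4.png",cv2.resize(p["image"][130:290,180:400,::-1],None,fx=3.4,fy=3.4,interpolation=cv2.INTER_CUBIC))
E
```

```text
btn [0.63289067 0.07964853 0.098     ]
[0.63304661 0.07918518 0.12165381] [ 0.59512824 -0.39978698 -0.18021606] -7.813005915119636e-05
0.097 False [0.6318 0.0792 0.0971] [ 0.18 -0.43  0.3 ] 12.975
0.093 False [0.6313 0.0792 0.0928] [-0.16 -0.51 -0.46] 13.2583
0.09 False [0.6313 0.0793 0.0897] [ 1.34 -0.18  0.96] 13.5083
0.088 False [0.6314 0.0793 0.0878] [ 0.36 -0.44  0.08] 13.7583
0.0865 False [0.6315 0.0793 0.0864] [-0.02  0.25  0.05] 14.0083
0.085 False [0.6314 0.0793 0.0849] [ 0.56 -0.05  0.8 ] 14.2583
```

View pics/s4.png

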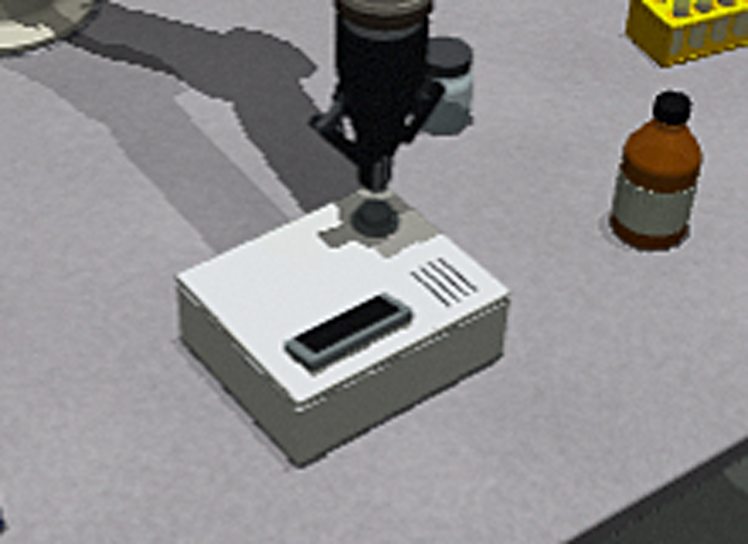

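```bash
python3 - <<'E'
from h import *
p=bot.get_image("scene"); s=bot.get_state()
print(s["position"],s["ee_rot"],"proj tcp",proj(p,s["position"]),"proj +15mm",proj(p,s["position"]+[0,0,.015]),proj(p,s["position"]+[-.03,0,0]))
print("seen tip",130+188/3.4,180+372/3.4)
b=130+215/3.4,180+375/3.4; print("button seen", b, at_z(p,b,.098), "proj", proj(p,[.632,.079,.098]))
t=bot.get_image("top"); print("top proj tcp",proj(t,s["position"]),"btn",proj(t,[.632,.079,.098]))
w=np.hstack([cv2.resize(t["image"][150:220,195:275,::-1],(400,350),interpolation=2),cv2.resize(p["image"][160:216,258:322,::-1],(400,350),interpolation=2)])
cv2.imwrite("pics/c5.png",w)
E
```

```text
[0.63156695 0.07924219 0.08499905] [ 5.53095338e-05  3.14157675e+00 -3.96891022e-05] proj tcp [[193.69326265 288.71348106]] proj +15mm [[189.87536896 288.90447361]] [[188.3444535  283.01047922]]
seen tip 185.29411764705884 289.4117647058824
button seen (193.23529411764707, 290.29411764705884) [0.64456473 0.07513355 0.098     ] proj [[190.49398269 288.89695079]]
top proj tcp [[178.41564509 219.50768415]] btn [[177.23810959 219.33066856]]
```

View pics/c5.png

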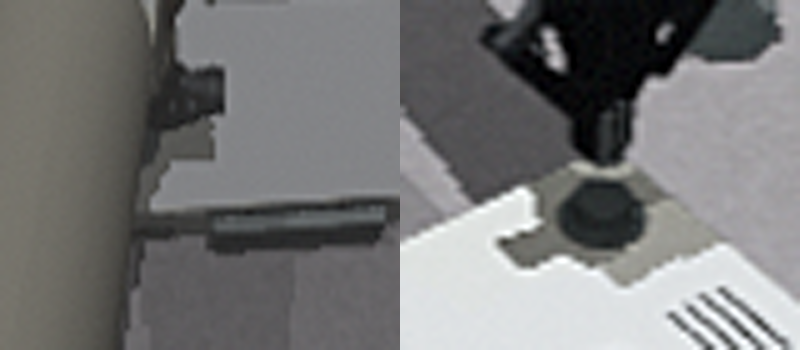

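```bash
python3 - <<'E'
from h import *
s=bot.get_state(); p=bot.get_image("wrist"); save(p,"w6",1.5)
print("proj tcp x1.5",proj(p,s["position"])*1.5, [ (proj(p,s["position"]+[0,0,d])*1.5).round() for d in (.01,.02,.03)], "btn",proj(p,[.632,.079,.098])*1.5)
print(s["joint_torque"],np.round(p["extrinsics"],3).tolist())
E
```

```text
proj tcp x1.5 [[341.14494173 380.28085403]] [array([[350., 380.]]), array([[361., 380.]]), array([[372., 380.]])] btn [[354.34096552 379.58098358]]
[-3.58805526e-03 -5.69970489e+01  8.32713515e+00 -2.38172257e+01
  1.14252989e-02  3.38395483e-03  1.11974150e-04] [[-0.0, -0.958, -0.288, 0.558], [1.0, -0.0, 0.001, 0.079], [-0.001, -0.288, 0.958, 0.262], [0.0, 0.0, 0.0, 1.0]]
```

View pics/w6.png

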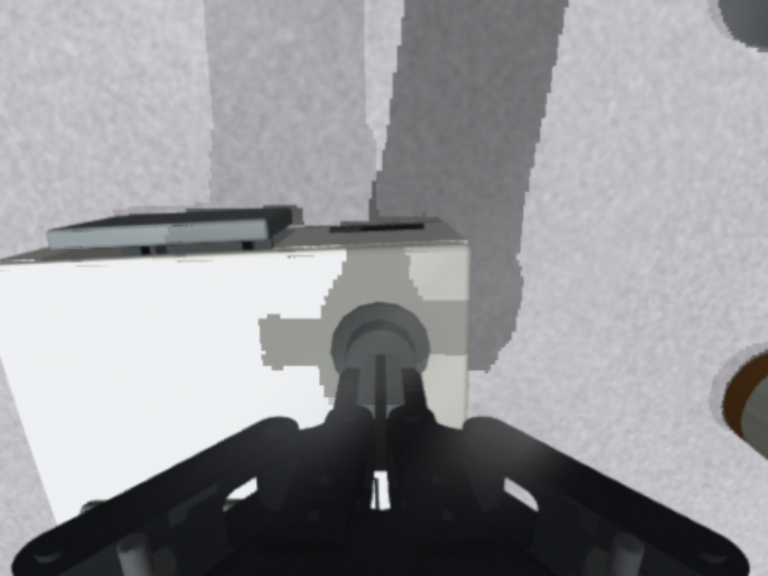

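The wrist view shows the cap under the closed fingertips at (380,352). The tips sit about 13 mm behind the nominal TCP, so contact is only about to start. I keep going down, guided by force.

```bash
python3 - <<'E'
from h import *
P=bot.get_state()["position"]; f0=None
for z in np.arange(.083,.062,-.0015):
    f=bot.servo_line([P[0],P[1],z],velocity=.03,max_force=6)
    s=bot.get_state(); print(round(z,4),f,np.round(s["position"],4),np.round(s["ft_force"],2),s["time_s"])
    if s["ft_force"][2]>6.5: break
bot.servo_line([P[0],P[1],.15],velocity=.25)
bot.grip(.085)
bot.servo_line([P[0]-.10,P[1]-.06,.33],velocity=.4)
p=bot.get_image("wrist"); save(p,"w7"); np.save("w7.npy",p,allow_pickle=True)
s=bot.get_state();print(s["time_s"],s["position"],s["width"])
E
```

```text
0.083 False [0.6314 0.0793 0.0828] [ 0.47 -0.48 -0.32] 14.7083
0.0815 False [0.6315 0.0792 0.0813] [-0.63 -0.09  0.11] 14.9583
0.08 False [0.6315 0.0792 0.0799] [-0.14  0.1   0.24] 15.2083
0.0785 False [0.6315 0.0793 0.0784] [ 0.52 -0.35 -0.33] 15.4583
0.077 False [0.6315 0.0792 0.0769] [-0.47 -0.07 -0.6 ] 15.7083
0.0755 False [0.6315 0.0793 0.0754] [-0.25  0.98 -0.97] 15.9583
0.074 False [0.6315 0.0792 0.0738] [ 0.26  0.05 -0.04] 16.2083
0.0725 False [0.6315 0.0793 0.0723] [0.8  1.03 0.01] 16.4583
0.071 False [0.6315 0.0793 0.0709] [-0.76 -0.26 -0.49] 16.7083
0.0695 False [0.6315 0.0793 0.0693] [0.32 0.74 0.32] 16.9583
0.068 False [0.6315 0.0792 0.0678] [ 0.78  0.22 -0.24] 17.2083
0.0665 False [0.6315 0.0793 0.0664] [ 0.17 -0.25  0.2 ] 17.4583
0.065 False [0.6316 0.0792 0.0649] [-0.23 -0.71 -0.68] 17.7083
0.0635 False [0.6316 0.0793 0.0638] [-1.45  0.21  3.5 ] 17.9583
0.062 False [0.6317 0.0793 0.0621] [-0.87  0.39  2.61] 18.2083
20.225 [0.53125506 0.01984769 0.32949084] 0.08516164711307646
```

View pics/w7.png

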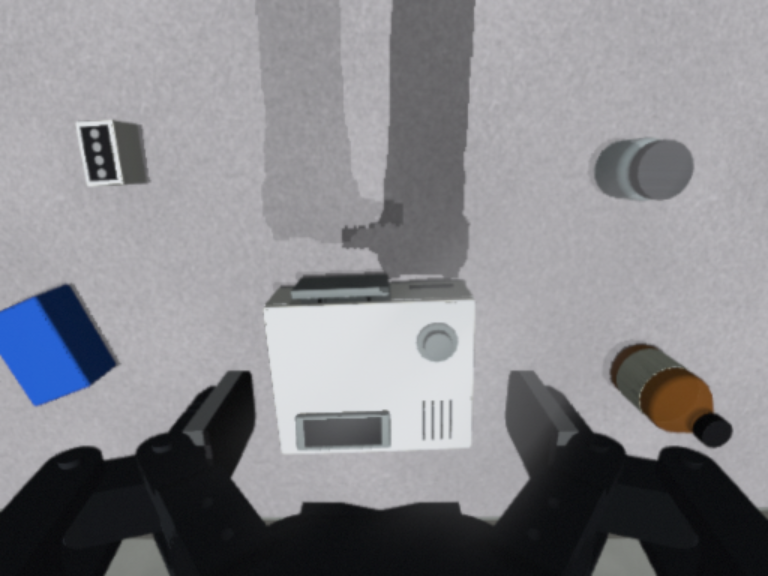

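The tray is still shut: contact came only at a reported z of about 0.064, so the fingertips sit about 33 mm above the reported TCP. I check this against this picture, using the finger spacing and the reader's size.

```bash
python3 - <<'E'
from h import *
from scipy.optimize import least_squares
p=np.load("w7.npy",allow_pickle=True).item()
K=np.array(p["mtx"]);E=np.array(p["extrinsics"]); print("f",K[0,0],K[0,2],K[1,2],p["dist_coeffs"])
und=lambda q:cv2.undistortPoints(np.array([[[q[0]/1.5,q[1]/1.5]]],float),K,np.array(p["dist_coeffs"],float))[0,0]
a,b=und((255,375)),und((507,372)); d=.0852/np.linalg.norm(b-a); print("tip depth",d,"tip cam",(a+b)/2*d)
tcp=np.array([0.53125506,0.01984769,0.32949084]); c=(tcp-E[:3,3])@E[:3,:3]; print("tcp cam",c*[1,-1,-1])
m=(a+b)/2*d; print("tip world",E[:3,3]+E[:3,:3]@(np.array([m[0],-m[1],-d])))
# reader pose with free z
px=np.array([[308,265],[300,473],[447,471],[453,281]])/1.5
C=np.array([[-.09,-.11,0],[-.09,.11,0],[.09,.11,0],[.09,-.11,0]])
T=lambda v:C@R.from_euler('z',v[3]).as_matrix().T+v[:3]
f=least_squares(lambda v:(proj(p,T(v))-px).ravel(),[.68,0,.08,0]); print("reader xyz yaw",f.x,np.round(f.fun,1))
f2=least_squares(lambda v:(proj(p,T([v[0],v[1],.082,v[2]]))-px).ravel(),[.68,0,0]); print("z fixed",f2.x,np.round(f2.fun,1))
E
```

```text
f 290.08647657762964 253.23698275042665 197.75990368683063 [-0.04992359  0.          0.          0.          0.        ]
tip depth 0.14624987525252928 tip cam [0.0003876 0.0259842]
tcp cam [0.00057743 0.01875326 0.19164687]
tip world [0.52501088 0.01961677 0.37503386]
reader xyz yaw [0.68664381 0.01123932 0.07541883 0.03861372] [-0.1 -0.7  0.1  0.7 -0.1 -0.8  0.   0.9]
z fixed [0.68362674 0.01134986 0.03866813] [-0.6 -1.9 -0.5  1.8  0.8  0.1  1.   0. ]
```

The camera agrees with the world. The real fingertips are 33 mm (shut) to 46 mm (open) behind the reported TCP. With that known, I press and then look at the cartridge.

```bash
cat >> h.py <<'E'
def cart_fit(p):
    r=bot.outline_of(p,"cartridge_mid"); 
    if not r: return None
    m=cv2.morphologyEx(r[0]["region"].astype(np.uint8),cv2.MORPH_CLOSE,np.ones((5,5)))
    g=p["image"].max(2); d=((g<70)&(m>0)).astype(np.uint8)
    d=cv2.morphologyEx(d,cv2.MORPH_CLOSE,np.ones((7,7)))
    c=max(cv2.findContours(d,0,2)[0],key=cv2.contourArea)
    return r[0]["score"],c,cv2.boxPoints(cv2.minAreaRect(c))
E
python3 - <<'E'
from h import *
bot.grip(0.0)
X,Y=.6317,.0793
bot.goto([X,Y,.085],down(np.pi))
f=bot.servo_line([X,Y,.0568],velocity=.03,max_force=9)
s=bot.get_state(); print(f,s["position"],s["ft_force"],s["time_s"])
bot.pause(.1); bot.servo_line([X,Y,.13],velocity=.25)
bot.goto([.41,-.27,.25],down(np.pi)); bot.grip(.085)
p=bot.get_image("wrist"); save(p,"w8"); np.save("w8.npy",p,allow_pickle=True)
sc,c,bx=cart_fit(p); W=np.array([at_z(p,k[::-1],.05)[:2] for k in bx]); print(sc,bx,W.round(4),W.mean(0),np.linalg.norm(W-np.roll(W,1,0),axis=1))
for r in bot.outline_of(p,"tray_front")[:1]: print("tray",r["score"],r["pixel"],at_z(p,r["pixel"],.06))
print(bot.get_state()["time_s"],bot.get_state()["position"])
E
```

```text
False [0.63137858 0.07935193 0.05714035] [-1.51311947  0.36471651  5.43324277] 23.1417
0.9 [[243.40152 174.02994]
 [263.95013 173.0025 ]
 [265.7631  209.26184]
 [245.21448 210.28928]] [[ 0.417  -0.2833]
 [ 0.4156 -0.2561]
 [ 0.4663 -0.2531]
 [ 0.4678 -0.2813]] [ 0.44170399 -0.2684885 ] [0.05084556 0.02723539 0.05078866 0.02826606]
tray 0.71 [245.3, 409.0] [ 0.5169396  -0.05028505  0.06      ]
26.2 [ 0.40997634 -0.2700134   0.25000182]
```

View pics/w8.png

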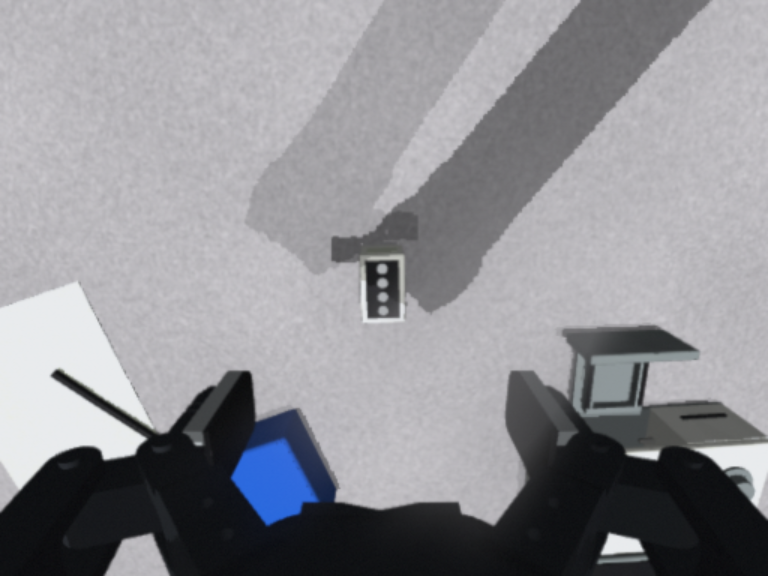

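The tray has popped out at lower right, with its panel at (630,340) and pocket at (612,382). The cartridge stands at (383,288). Next I grasp it and then look at the tray with it in hand.

```bash
cat >> h.py <<'E'
from scipy.optimize import minimize
def box(x0,x1,y0,y1,z0,z1): return np.array([[x,y,z] for x in(x0,x1) for y in(y0,y1) for z in(z0,z1)])
def tray_mask(p,v):  # v: pocket centre x,y,yaw, body half width
    out=np.zeros((384*4,512*4),np.uint8); Rz=R.from_euler('z',v[2]).as_matrix()
    for B in (box(-.047,-.037,-.052,.052,.010,.068),box(-.04,.05,-v[3],v[3],.010,.026)):
        q=proj(p,B@Rz.T+[v[0],v[1],0])[:,::-1]
        cv2.fillConvexPoly(out,cv2.convexHull(np.float32(q)).reshape(-1,2).__mul__(4).round().astype(np.int32),1)
    return cv2.resize(out.astype(np.float32),(512,384),interpolation=cv2.INTER_AREA)
def tray_fit(p,v0):
    r=bot.outline_of(p,"tray_front")[0]; m=r["region"].astype(np.float32)
    def cost(v): a=tray_mask(p,v); return 1-np.minimum(a,m).sum()/np.maximum(a,m).sum()
    S=np.vstack([v0]+[np.array(v0)+d for d in np.diag([.008,.008,.04,.004])])
    o=minimize(cost,v0,method="Nelder-Mead",options=dict(initial_simplex=S,maxiter=250))
    return r["score"],m.sum(),o.x,o.fun,cost(v0)
E
python3 - <<'E'
from h import *
x,y,a=.4417,-.2685,.045; q=down(np.pi+a)
bot.goto([x,y,.06],q)
bot.pause(.15); s=bot.get_state(); e=s["position"]-[x,y,.06]; print(e)
f=bot.servo_line([x-e[0],y-e[1],-.017],velocity=.12,max_force=8); s=bot.get_state(); print(f,s["position"],s["ft_force"])
bot.grip(.0,25); s=bot.get_state(); print(s["width"],s["finger_force"],s["position"],s["time_s"])
z0=s["position"][2]
bot.servo_line([x,y,.12],velocity=.25)
bot.goto([.56,-.02,.22],down(np.pi+.0387)); bot.pause(.2)
p=bot.get_image("wrist"); np.save("w9.npy",p,allow_pickle=True); save(p,"w9")
s=bot.get_state(); print(s["width"],s["finger_force"],s["position"],s["ft_force"],s["time_s"],z0)
print("tray",tray_fit(p,[.5449,-.0241,.0387,.028]))
zt=.05+s["position"][2]-z0
r=cart_fit(p)
if r:
    W=np.array([at_z(p,k[::-1],zt)[:2] for k in r[2]]); print("cart",r[0],r[2].round(1).tolist(),W.round(4).tolist(),W.mean(0)-s["position"][:2])
w=np.load("w8.npy",allow_pickle=True).item()
for n,b in (("w8",w),):
    E=np.array(b["extrinsics"])
E
```

```text
[ 0.00172699 -0.00082634  0.00202738]
False [ 0.44036914 -0.26811666 -0.01649816] [ 0.22971844  0.23592879 -0.54249403]
0.03966627595619687 25.92246562242508 [ 0.44050883 -0.26780407 -0.01640644] 28.4083
0.039729374494579583 25.252128839492798 [ 0.55956111 -0.02160237  0.21971634] [-0.35411084 -0.13563308 -1.25668283] 30.4833 -0.016406442141719525
tray (0.58, np.float32(4412.0), array([ 0.54516569, -0.02419669,  0.03557474,  0.03742838]), np.float64(0.09042680263519287), np.float32(0.2579983))
cart 0.64 [[215.60000610351562, 338.20001220703125], [218.0, 234.89999389648438], [289.29998779296875, 236.5], [286.8999938964844, 339.8999938964844]] [[0.5888, -0.0387], [0.5356, -0.0374], [0.5353, -0.0079], [0.5886, -0.0051]] [ 0.0025219  -0.00068515]
```

```bash
python3 - <<'E'
from h import *
a=.037; q=down(np.pi+a); pk=np.array([.5452,-.0242]); t=pk-np.array([np.cos(a),np.sin(a)])*.0018
bot.goto([t[0],t[1],.06],q); bot.pause(.2); s=bot.get_state(); e=s["position"][:2]-t; print(e,s["time_s"])
bot.servo_line([t[0]-e[0],t[1]-e[1],.02],velocity=.1)
s=bot.get_state(); print(s["position"][:2]-t,s["ft_force"])
f=bot.servo_line([*(t-e),-.0025],velocity=.03,max_force=4)
s=bot.get_state(); print(f,s["position"],s["position"][:2]-t,s["ft_force"],s["time_s"])
E
```

```text
[0.00228509 0.00026174] 31.4667
[-0.00225622 -0.00047781] [ 0.47980307  0.11019943 -0.75566743]
True [ 0.54051805 -0.02450244 -0.00247733] [-0.00288319 -0.00023586] [-0.68581786  1.1590249   5.37122143] 32.7417
```

```bash
python3 - <<'E'
from h import *
bot.grip(.085); s=bot.get_state(); P=s["position"]; print(s["width"],s["finger_force"],s["time_s"])
bot.servo_line([P[0],P[1],.12],velocity=.25)
bot.servo_line([.50,-.024,.22],velocity=.4); bot.pause(.15)
p=bot.get_image("wrist"); np.save("w10.npy",p,allow_pickle=True); save(p,"w10")
s=bot.get_state(); print(s["position"],s["time_s"])
print("tray",tray_fit(p,[.5452,-.0242,.0365,.0374]))
r=cart_fit(p)
for z in (.064,.076): W=np.array([at_z(p,k[::-1],z)[:2] for k in r[2]]); print("cart",z,r[0],r[2].round(1).tolist(),W.mean(0),np.linalg.norm(W-np.roll(W,1,0),axis=1).round(4))
E
```

```text
0.08518623960279267 0.0 33.2583
[ 0.49881304 -0.02390517  0.21807211] 34.5167
tray (0.68, np.float32(3134.0), array([ 0.54605299, -0.02428715,  0.0524182 ,  0.03753068]), np.float64(0.459805965423584), np.float32(0.4675417))
cart 0.064 0.62 [[240.0, 192.0], [263.0, 192.0], [263.0, 231.0], [240.0, 231.0]] [ 0.54152436 -0.02461879] [0.0498 0.0272 0.0498 0.0284]
cart 0.076 0.62 [[240.0, 192.0], [263.0, 192.0], [263.0, 231.0], [240.0, 231.0]] [ 0.53735334 -0.02468291] [0.048  0.0262 0.048  0.0273]
```

The cartridge stands seated: its top inset matches a height of 64 mm, and its centre is within the pocket's play. Now I push the tray in, guided by force.

```bash
python3 - <<'E'
from h import *
a=.037; u=np.array([np.cos(a),np.sin(a)]); q=down(np.pi+a); c=np.array([.5452,-.0242])-.047*u
bot.servo_line([*(c-.045*u),.12],rot=q,velocity=.3); bot.grip(0.0)
bot.servo_line([*(c-.045*u),-.0035],velocity=.2); bot.pause(.2)
z=-.0035
def F(n=1): return -(np.array(bot.get_state()["ft_force"][:2])@u)
def d(): return (bot.get_state()["position"][:2]-c)@u+.011   # finger face travel past the panel's start
b=np.mean([F() for _ in range(5)]); print("bias",b,bot.get_state()["time_s"])
f=bot.servo_line([*(c+(.065-.011)*u),z],velocity=.07,max_force=8)
print("fast",f,d(),F()-b,bot.get_state()["time_s"])
g=d(); peak=0; log=[]
for i in range(60):
    g+=.001
    f=bot.servo_line([*(c+(g-.011)*u),z],velocity=.02,max_force=max(2.,15-max(F()-b,0)))
    x,k=d(),F()-b; log.append((round(x*1e3,1),round(k,1),f)); 
    if f: g=x
    if k>15.5 or (peak>8.5 and k<6.8 and x>.08) or x>.115: break
    peak=max(peak,k)
print(log,bot.get_state()["time_s"],bot.get_state()["position"])
E
```

```text
bias -0.06973781433552827 36.8667
fast True 0.013637551800228602 3.3387970163718745 37.6667
[(np.float64(13.3), np.float64(3.1), False), (np.float64(14.9), np.float64(3.1), False), (np.float64(16.5), np.float64(3.9), False), (np.float64(17.8), np.float64(3.3), False), (np.float64(18.8), np.float64(3.8), False), (np.float64(19.8), np.float64(3.4), False), (np.float64(20.8), np.float64(3.2), False), (np.float64(21.8), np.float64(4.2), False), (np.float64(22.8), np.float64(3.7), False), (np.float64(23.8), np.float64(3.5), False), (np.float64(24.8), np.float64(3.9), False), (np.float64(25.8), np.float64(3.4), False), (np.float64(26.8), np.float64(3.0), False), (np.float64(27.7), np.float64(3.6), False), (np.float64(28.8), np.float64(3.9), False), (np.float64(29.7), np.float64(3.3), False), (np.float64(30.7), np.float64(4.0), False), (np.float64(31.8), np.float64(3.2), False), (np.float64(32.7), np.float64(3.2), False), (np.float64(33.8), np.float64(4.1), False), (np.float64(34.7), np.float64(4.2), False), (np.float64(35.7), np.float64(4.0), False), (np.float64(36.7), np.float64(4.2), Fal
[... 978 characters left out ...]
loat64(59.5), np.float64(4.2), False), (np.float64(60.5), np.float64(4.5), False), (np.float64(61.5), np.float64(4.8), False), (np.float64(62.5), np.float64(4.3), False), (np.float64(63.5), np.float64(4.3), False), (np.float64(64.5), np.float64(5.0), False), (np.float64(65.5), np.float64(4.3), False), (np.float64(66.3), np.float64(5.3), False), (np.float64(66.9), np.float64(6.5), False), (np.float64(67.7), np.float64(6.4), False), (np.float64(68.7), np.float64(7.2), False), (np.float64(69.7), np.float64(6.8), False), (np.float64(70.7), np.float64(5.8), False), (np.float64(71.7), np.float64(5.9), False), (np.float64(72.7), np.float64(6.8), False)] 52.7417 [ 0.55991902 -0.02356681 -0.00356921]
```

```bash
python3 - <<'E'
from h import *
a=.037; u=np.array([np.cos(a),np.sin(a)]); c=np.array([.5452,-.0242])-.047*u; z=-.0035; b=-.07
def st():
    s=bot.get_state(); return (s["position"][:2]-c)@u+.011, -(s["ft_force"][:2]@u)-b, s["time_s"]
g,k,t=st(); peak=0; log=[]
while t<63.5 and g<.112:
    g+=.0015 if k<8 else .0007
    f=bot.servo_line([*(c+(g-.011)*u),z],velocity=.02,max_force=max(2.,15-max(k,0)))
    x,k,t=st(); log.append((float(round(x*1e3,1)),float(round(k,1)),f))
    if f: g=x
    if k>16 or (peak>9 and k<6.8): break
    peak=max(peak,k)
print(log,t)
E
```

```text
[(73.2, 6.6, False), (74.8, 6.6, False), (76.0, 7.3, False), (77.3, 7.9, False), (78.7, 8.0, False), (80.0, 8.3, False), (80.6, 8.3, False), (81.2, 8.9, False), (81.8, 9.6, False), (82.2, 9.3, False), (83.8, 7.5, False), (85.6, 7.2, False), (88.6, 2.5, False)] 55.9917
```

```bash
python3 - <<'E'
from h import *
a=.037; u=np.array([np.cos(a),np.sin(a)]); c=np.array([.5452,-.0242])-.047*u; z=-.0035; b=-.07
def st():
    s=bot.get_state(); return (s["position"][:2]-c)@u+.011, -(s["ft_force"][:2]@u)-b, s["time_s"]
g,k,t=st(); print(g,k); peak=0; log=[]
while t<61.5:
    g+=.0009 if k<9 else .0006
    f=bot.servo_line([*(c+(g-.011)*u),z],velocity=.02,max_force=max(2.,15-max(k,0)))
    x,k,t=st(); log.append((float(round(x*1e3,1)),float(round(k,1)),f))
    if f: g=x
    if k>14 or (peak>10 and k<7): break
    peak=max(peak,k)
print(log,t)
E
```

```text
0.0886262443953014 2.5165015031965416
[(89.2, 4.7, False), (90.0, 5.2, False), (90.7, 5.7, False), (90.9, 7.8, False), (91.1, 9.1, False), (91.2, 9.9, False), (91.3, 11.4, False), (91.4, 12.3, False), (91.5, 14.3, False)] 58.2417
```

The force held at 5 N and then rose at about 10 N/mm, which is the buffer after a click. I back off and check.

```bash
python3 - <<'E'
from h import *
a=.037; u=np.array([np.cos(a),np.sin(a)]); c=np.array([.5452,-.0242])-.047*u; z=-.0035
log=[]
for g in (.085,.07):
    bot.servo_line([*(c+(g-.011)*u),z],velocity=.1); s=bot.get_state(); log.append(-(s["ft_force"][:2]@u))
bot.servo_line([*(c+(.03-.011)*u),.15],velocity=.25)
p=bot.get_image("wrist"); r=bot.outline_of(p,"tray_front")
print(log,[(q["score"],int(q["region"].sum()),at_z(p,q["pixel"],.06)) for q in r[:2]],bot.get_state()["time_s"])
E
```

```text
[np.float64(-1.082981278570818), np.float64(0.6606897801915086)] [(0.66, 1474, array([ 0.57819669, -0.04925626,  0.06      ]))] 59.6833
```

```bash
python3 -c "
from h import *
print(bot.job_done())"
```

```text
the job is handed in; nothing more can be done
None
```

I released the tray with the button, set the cartridge down in its pocket and let go, then pushed the tray shut and handed the job in at about 60 s; the forces I read stayed under 15 N, and after backing off the tray stayed in with nothing pushing it, but no verdict came back.

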